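# Refit the washed pre-filter in the solder-fume extractor and set it running on speed three

### The job

The fume extractor was left running without its pre-filter, which has been washed and lies on the bench. Turn the selector anticlockwise to its off stop, then swing the lid fully open, lower the filter, without dropping it, until it lies flat on the bottom of the bay, and shut the lid completely. Only then click the selector to speed three, the mark with three dots; leave the other things on the bench alone.

Things in the scene. Friction and masses are not known exactly. Their poses are not given: they have to be found in the camera images.
- extractor: White steel fume extractor fixed to the bench: depth x -85 to +95 mm, width y -155 to +155, top face 115 mm high. Origin on its underside; x points to its rear, y to its left, z up. The left part of the top (y -35 to +155) is the louvred lid over the filter bay, the right part (y -155 to -35) a grey control plate with the selector, its only control.
- bay (a point): Centre of the filter bay's floor, extractor frame (5, 60, 59) mm, same axes as the extractor. The bay is a well 120 mm in x by 160 mm in y, 56 mm deep, with straight walls up to the top face and a flat floor.
- lid (a joint): Hinge of the lid: 0 shut, grows as the front edge rises, end stop 1.75 (leaning 10 degrees back past upright); upright or beyond leaves room for the filter. Stiff friction hinge (0.35 N m, lid 0.3 kg): the lid stays at whatever angle it is left, so it must be pushed down until shut. About 5 N at the handle moves it.
- lid_hinge (a point): Centre of the lid's hinge axis, at the rear edge of the lid, extractor frame (80, 60, 115) mm. The axis runs along the extractor's y. The lid panel is 145 mm long from here to its front edge, 186 mm wide and 8 mm thick.
- lid_handle (a point): Middle of the lid's round steel bar handle, 12 mm thick, 110 mm long, parallel to the hinge axis; the bar's centre is 35 mm off the lid's top face, on a post at each end. With the lid shut it lies 125 mm in front of the hinge axis and 43 mm above it (top face of the lid: 8 mm above). It turns with the lid.
- selector (a joint): Angle of the selector, growing clockwise seen from above. Click positions every 0.524 rad (30 degrees): 0 off, 0.524 speed one, 1.047 speed two, 1.571 speed three, 2.094 speed four. End stops 0.05 beyond off and beyond speed four. A sprung detent pulls it into the nearest click (about 0.1 N m to turn out of one). It starts on one of the four speeds.
- selector_grip (a point): On the selector's vertical axis, 142 mm above the bench, in the upper half of its grip; extractor frame (-20, -95, 142) mm. Black knob: skirt 56 mm across, 10 mm high, and across it a straight bar grip 64 mm long, 18 mm wide, its top 39 mm above the plate. One bar end is a pointed nose with a white line on top; point x points along the bar to the nose.
- mark_three (a point): Speed-three mark on the control plate: a radial row of three black dots; this point is the middle dot, 45 mm from the selector axis. Marks lie every 30 degrees behind the knob: a black ring (off) 60 degrees to the left of the extractor's +x, then clockwise one dot, two dots (along +x), three dots, four dots. The nose points at the set one.
- filter: Loose pre-filter cassette (0.22 kg): grey plastic frame 110 mm in x, 150 mm in y, 26 mm high with metal mesh, lying handle up. Origin at the centre of its underside, z up. It fits the bay lying flat with its x along the extractor's x, either way round, with 5 mm play on each side; seated, its handle is below the top face.
- filter_handle (a point): Middle of the filter's straight handle: a bar 84 mm long along the filter's x, 16 mm wide (y) and 12 mm high, on two short posts over the centre of the frame; this point is 44 mm above the underside, the bar's top 50 mm, its lower edge 12 mm above the frame.
- board_holder: Bystander: black circuit board holder with a green board clamped in it, 100 x 254 x 78 mm, loose; origin at the centre of its underside.
- solder_reel: Bystander: metal solder reel standing on its flange, 64 mm across, 45 mm high, loose; origin at the centre of its underside.
- flux_bottle: Bystander: white plastic bottle, 56 mm across, 130 mm high, loose; origin at the centre of its underside.
Mind the look-alikes: they are no part of the job. Several things look just like the filter: the one meant starts farthest to the robot's left.

How it is judged:
By the outcome, as a careful person would: the job done as asked, in the order asked, and still so for the second after the job is handed in, with the robot touching nothing.
It also fails if it takes over 72 s, if anything falls off the work surface, if the arm or the gripper's body presses on something with over 40 N, if the wrist force passes 120 N, or if a joint passes its speed limit or range.

### The arm

A 6-joint arm with a two-finger parallel gripper is mounted at the origin on the work surface. World frame = base frame: x ahead of the robot, y to its left, z up, the work surface at z = 0. Lengths are in m, angles in rad, forces in N, time in s.
With the tool pointing down it reaches from about 0.35 to 0.85 m from the base axis. Payload 8.1 kg.
Tool frame: the origin (TCP) lies at the very end of the fingers, on their centre line; the grasp point (between the pads) lies 19 mm behind it; z points along the fingers, y is the direction in which the jaws open and shut (so a half turn about z gives the same grasp; the last joint's range is limited). The gripper opens to 93 mm and grips with 3 to 60 N. Pads are 15 mm wide; open, the fingers measure 128 mm over their backs; the gripper's body (75 mm by 188 mm) begins 65 mm behind the grasp point.
Start: joints at [-0.085, 0.13, 1.488, -0, 1.523, -0.085], TCP at [0.6, 0, 0.219] pointing down, gripper open.
Joint ranges: [-2.96, 2.96], [-0.89, 2.26], [0.02, 2.5], [-1.34, 4.48], [0, 2.73], [-2.66, 2.66]. Speed limits (rad/s): [2.39, 2.39, 2.79, 3.14, 3.14, 3.14].

### API

Orientations are given as a rotation vector (axis times angle).
In Python, from plant import robot gives the robot as it stands.
- The arm moves only by the shell command python3 -m inch 'ROWS' [FORCE]. ROWS is JSON, a list that holds one entry, the list of rows, each a list of 7 numbers: the shift along the tool's x, y, z in cm, then the turn, a rotation vector about the tool's x, y, z in degrees, then the gripper command: -1 is fully open, 1 is shut, values between are in proportion. A call has 1 to 5 rows; each row shifts and turns the commanded pose from where the row before left it, along the tool's axes as they then stand; what a row does not reach is not made up. A row lasts 1/10 s, in which the tool goes at most 50 mm and 8.59 degrees, less where a joint would pass 70% of its speed; a pose out of reach is approached as far as the arm can. A call with a gripper value outside its range is refused whole. The fingers move at their own pace and stop on an object; FORCE is the grip in N (left out, the last holds). Time passes only in rows, so rows that do not move let the fingers close. It gives the time, the measured TCP pose, the force and the opening at its end, in the units of the state.
- robot.read_state(): the state, without advancing time (a new reading comes with each control period).
- robot.read_camera(name): name is "scene" or "side" or "wrist"; returns a dict with "image" (480x640x3 uint8, blue, green, red), "K" (3x3 intrinsics, pixels), "distortion" ([k1, k2, p1, p2, k3] as OpenCV has them; the pictures are not rectified), "R" (3x3) and "t" (3): a world point X has camera coordinates R X + t; the wrist camera has in their place "tool_from_camera" (4x4, takes a point from camera to tool coordinates, whose origin is the TCP and whose axes are the flange's). Camera axes: x right, y down, z forward; pixel columns grow to the right and rows downward; lengths in m; the calibration is good to about 2 mm. A picture is of the moment at which its call begins: read the wrist's pose just before it. There is no depth.
- robot.close_job(): hands the job in, once; it reports no verdict.
The state is a dict: "t": time; "q": joint angles; "dq": joint speeds; "joint_torque": joint torques, N m; "tool_pos": TCP position; "orientation": TCP orientation; "force": force on the tool from outside, world axes, zero at the start; "wrist_torque": the same for the moment, N m; "opening": finger opening in m.
Only numpy, scipy, OpenCV 4.12 (cv2) and the standard library are available. Lean on these libraries where they do the work, as an engineer would, in place of code of your own. Each camera call takes 0.05 s, during which the arm holds its last target. There are 200 camera calls.

## Working session

There is one attempt and no reset: what is moved stays moved. The work goes in short steps, Python scripts to look and compute and a shell command to move; the robot and the scene stay as the last step left them, time stands still between calls to the robot, and variables do not carry over. Pictures are saved under pics/ and viewed, about 8 in all and at most 12, crops included, and the job is handed in when it is done.

```bash
ls; mkdir -p pics
python3 - <<'E'
from plant import robot
import cv2,pickle
s=robot.read_state();print({k:s[k] for k in('t','tool_pos','orientation','opening')})
d={}
for n in('scene','side','wrist'):
    c=robot.read_camera(n);d[n]=c;cv2.imwrite(f'pics/{n}0.png',c['image'])
    print(n,c['K'],c['distortion'],c.get('R'),c.get('t'),c.get('tool_from_camera'))
pickle.dump(d,open('cams0.pkl','wb'))
E
```

```text
pics
{'t': 0.0, 'tool_pos': array([5.99431202e-01, 8.33607381e-05, 2.17589295e-01]), 'orientation': array([-2.22045010e+00, -2.22040735e+00,  1.85690879e-03]), 'opening': 0.09309080501876968}
scene [[613.81475673   0.         325.12952036]
 [  0.         613.81475673 245.9111889 ]
 [  0.           0.           1.        ]] [0.06358034 0.         0.         0.         0.        ] [[-0.4771706   0.87879121  0.00585124]
 [ 0.69774621  0.38289695 -0.60542559]
 [-0.53428311 -0.28480861 -0.7958804 ]] [ 0.23510384 -0.31035883  1.61924444] None
side [[529.30987196   0.         329.39507973]
 [  0.         529.30987196 237.54996228]
 [  0.           0.           1.        ]] [-0.12979955  0.          0.          0.          0.        ] [[ 0.96342363 -0.26788907  0.00709615]
 [-0.15450475 -0.57689973 -0.80206919]
 [ 0.21895933  0.77163602 -0.59718897]] [-0.49503478  0.18985614  1.30259584] None
wrist [[376.57737728   0.         322.62802308]
 [  0.         376.57737728 239.17840338]
 [  0.           0.           1.        ]] [-0.06458703  0.          0.          0.          0.        ] None None [[-1.21128242e-03 -9.55315333e-01 -2.95586108e-01  8.35580420e-02]
 [ 9.99999236e-01 -1.23000285e-03 -1.22606934e-04 -1.82273650e-04]
 [-2.46443472e-04 -2.95586030e-01  9.55316093e-01 -1.66033906e-01]
 [ 0.00000000e+00  0.00000000e+00  0.00000000e+00  1.00000000e+00]]
```

View pics/scene0.png

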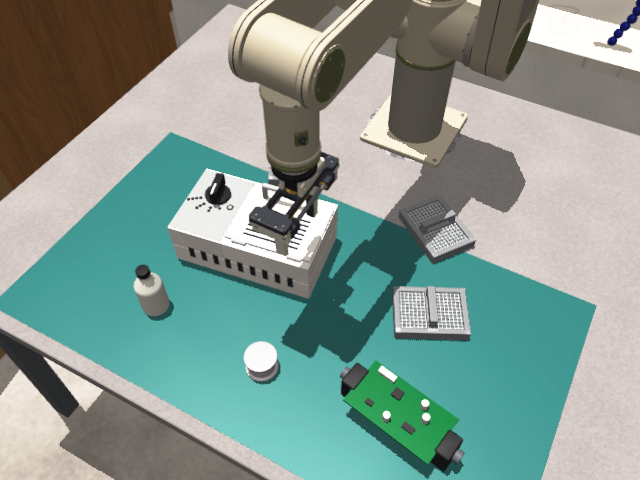

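View pics/side0.png

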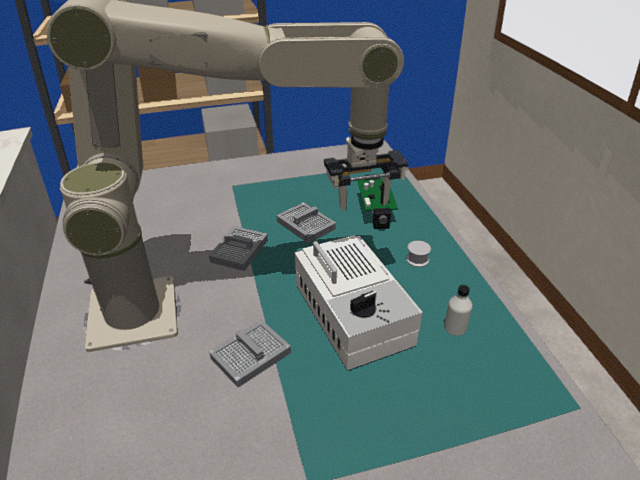

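Side view: extractor around (355,290) with the lid handle facing the robot and the selector at (365,302). Filters are at (240,247), (305,221) and (250,352); the one farthest to the robot's left should be at (305,221). Scene view: the same candidate is at (432,313).

```bash
cat > h.py <<'E'
import numpy as np,cv2
from scipy.spatial.transform import Rotation as Ro
def cam(c,s=None):
    """R,t world->cam"""
    if c.get('R') is not None and len(np.shape(c['R']))==2: return np.array(c['R']),np.array(c['t'])
    T=np.eye(4);T[:3,:3]=Ro.from_rotvec(s['orientation']).as_matrix();T[:3,3]=s['tool_pos']
    M=np.linalg.inv(T@np.array(c['tool_from_camera']));return M[:3,:3],M[:3,3]
def cast(c,px,z,s=None):
    R,t=cam(c,s)
    u=cv2.undistortPoints(np.array(px,float).reshape(-1,1,2),c['K'],np.array(c['distortion'])).reshape(-1,2)
    d=np.c_[u,np.ones(len(u))]@R; o=-R.T@t
    return o+d*((z-o[2])/d[:,2])[:,None]
def proj(c,X,s=None):
    R,t=cam(c,s);return cv2.projectPoints(np.array(X,float).reshape(-1,1,3),cv2.Rodrigues(R)[0],t,c['K'],np.array(c['distortion']))[0].reshape(-1,2)
E
python3 - <<'E'
import pickle,cv2,numpy as np
from h import *
d=pickle.load(open('cams0.pkl','rb'))
print(cast(d['side'],[(240,243),(305,218),(250,348)],.026).round(3),cast(d['scene'],[(437,226),(432,312)],.026).round(3))
print('sel',cast(d['side'],[(365,300)],.125),cast(d['scene'],[(218,190)],.135))
a=cv2.resize(d['side']['image'][190:370,280:480],None,fx=3,fy=3,interpolation=cv2.INTER_CUBIC)
cv2.imwrite('pics/a.png',a)
E
```

```text
[[ 0.302  0.185  0.026]
 [ 0.509  0.259  0.026]
 [ 0.269 -0.211  0.026]] [[0.303 0.183 0.026]
 [0.517 0.26  0.026]]
sel [[ 0.53168258 -0.22681068  0.125     ]] [[ 0.52488456 -0.240977    0.135     ]]
```

View pics/wrist0.png

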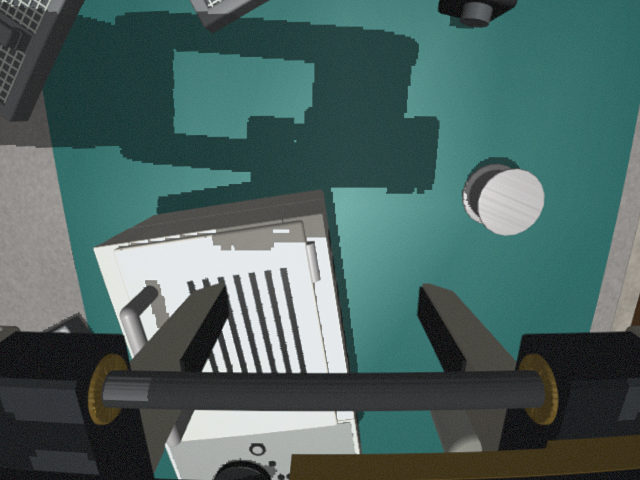

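```bash
sleep 0
```

```text
(no output)
```

View pics/a.png

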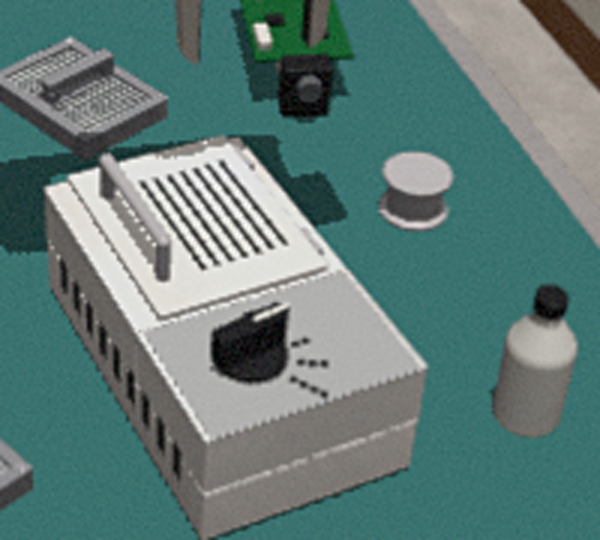

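The crop shows the top face corners at full-image side pixels front-left (295.3,252.7), front-right (348.7,336.7) and rear-right (421.7,312.7). The two-, three- and four-dot marks are visible and the nose sits one click before them, at about speed one. The wrist view is partly blocked by the fingers.

Run:
```python
import pickle
from h import *
d=pickle.load(open('cams0.pkl','rb'))
loc=np.array([[-.085,.155],[-.085,-.155],[.095,-.155]])
def fit(L,W):
    L=np.array(L);W=W[:,:2];a=L-L.mean(0);b=W-W.mean(0)
    th=np.arctan2((a[:,0]*b[:,1]-a[:,1]*b[:,0]).sum(),(a*b).sum())
    R=np.array([[np.cos(th),-np.sin(th)],[np.sin(th),np.cos(th)]]);t=W.mean(0)-R@L.mean(0)
    print('yaw',np.degrees(th),'t',t,'res',(L@R.T+t-W).round(4).tolist());return th,R,t
th,R,t=fit(loc,cast(d['side'],[(295.3,252.7),(348.7,336.7),(421.7,312.7)],.115))
# scene: corners front-right (203,173), rear-right(172,229?), rear-left
s=d['scene']['image'];cv2.imwrite('pics/b.png',cv2.resize(s[160:350,160:480],None,fx=2.5,fy=2.5,interpolation=cv2.INTER_CUBIC))
E3=lambda p:np.r_[R@np.array(p[:2])+t,p[2]]
for n,p in dict(sel=(-.02,-.095,.142),bay=(.005,.06,.059),handle=(-.045,.06,.158),hinge=(.08,.06,.115)).items():print(n,E3(p).round(4))
for n in('side','scene'):print(n,proj(d[n],[E3((sx,sy,.115)) for sx,sy in((-.085,-.155),(.095,-.155),(.095,.155),(-.085,.155))]).round(1).tolist())
# selector nose line pixels side
w=cast(d['side'],[(280+258/3,190+318/3),(280+285/3,190+308/3)],.154);v=(w[1]-w[0])[:2];print('nose ang rel +x',np.degrees(np.arctan2(v[1],v[0])-th))
```

```text
yaw 8.288429568525007 t [ 0.528097   -0.14888589] res [[-0.0005, 0.0016], [-0.0012, -0.0014], [0.0017, -0.0002]]
sel [ 0.522  -0.2458  0.142 ]
bay [ 0.5244 -0.0888  0.059 ]
handle [ 0.4749 -0.096   0.158 ]
hinge [ 0.5986 -0.078   0.115 ]
side [[348.3, 337.3], [422.5, 312.6], [359.6, 235.4], [295.0, 252.4]]
scene [[206.7, 167.1], [166.7, 226.0], [307.5, 269.1], [338.2, 204.1]]
nose ang rel +x 4.076016936565833
```

View pics/b.png

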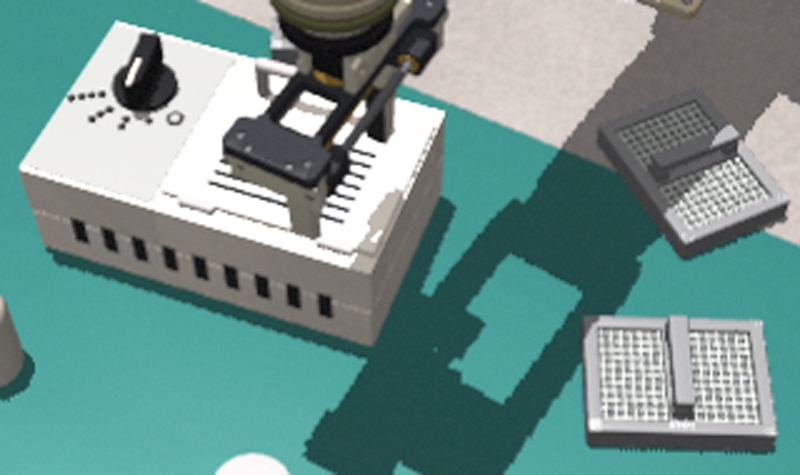

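The scene view agrees within about 2 mm: the top-face corners at (206,169), (168,227) and (337,204) match the predicted ones. The nose points roughly along +x (speed one or two). I'll move over the knob and look from the wrist.

```bash
python3 -m inch '[[[-3.5,-1.1,-0.6,0,0,0,-1],[-3.5,-1.1,-0.6,0,0,0,-1],[-3.5,-1.1,-0.6,0,0,0,-1],[-3.5,-1.1,-0.6,0,0,0,-1],[-3.5,-1.1,-0.6,0,0,0,-1]]]'
python3 -m inch '[[[-3.5,-1.1,0,0,0,0,-1],[-3.5,-1.1,0,0,0,0,-1],[0,0,0,0,0,8,-1],[0,0,0,0,0,8,-1],[0,0,0,0,0,8,-1]]]'
python3 -m inch '[[[0,0,0,0,0,8,-1],[0,0,0,0,0,8,-1],[0,0,0,0,0,8,-1],[0,0,0,0,0,8,-1],[0,0,0,0,0,8,-1]]]'
python3 -m inch '[[[0,0,0,0,0,8,-1],[0,0,0,0,0,8,-1],[0,0,0,0,0,2,-1],[0,0,0,0,0,0,-1],[0,0,0,0,0,0,-1]]]'
cat > look.py <<'E'
import sys,pickle,cv2
from plant import robot
def look(n,name):
    s=robot.read_state();c=robot.read_camera(n);cv2.imwrite(f'pics/{name}.png',c['image']);pickle.dump((s,c),open(name+'.pkl','wb'));return s,c
if __name__=='__main__':
    s,c=look(sys.argv[1],sys.argv[2]);print(s['t'],s['tool_pos'],s['orientation'],s['force'],s['opening'],s['q'])
E
python3 look.py wrist w1
```

```text
t: 0.65
tool_pos: [0.5442, -0.1762, 0.2485]
orientation: [-2.221, -2.221, 0.0]
force: [0.4, -0.6, 0.4]
opening: 0.0925
t: 1.15
tool_pos: [0.5226, -0.2454, 0.2482]
orientation: [-2.64, -1.702, 0.0]
force: [0.5, 0.6, -0.3]
opening: 0.0932
t: 1.65
tool_pos: [0.5228, -0.2449, 0.2482]
orientation: [-3.063, -0.698, 0.001]
force: [-0.3, 0.2, 0.4]
opening: 0.0929
t: 2.15
tool_pos: [0.5229, -0.2449, 0.2483]
orientation: [-3.133, -0.221, 0.001]
force: [-0.4, -0.6, -0.1]
opening: 0.0929
2.15 [ 0.52287576 -0.24489207  0.24834803] [-3.13347311e+00 -2.21451862e-01  6.67663743e-04] [-0.40370788 -0.62910418 -0.14949176] 0.09293843362186788 [-5.26814169e-01  5.91276069e-02  1.51013292e+00  1.21591291e-05
  1.57285453e+00  9.02870856e-01]
```

View pics/w1.png

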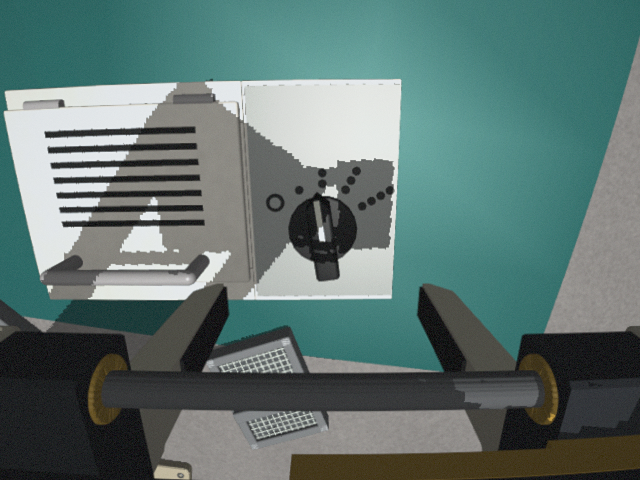

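The selector points at the two-dot mark (322,177), so it is on speed two. The knob skirt centre is about (322,229), and the top-face corners are about (401,80), (392,298) and (5,91).

Run:
```python
import pickle
from h import *
s,c=pickle.load(open('w1.pkl','rb'))
L=np.array([[.095,-.155],[-.085,-.155],[.095,.155]]);W=cast(c,[(401,80),(392,298),(5.5,91)],.115,s)[:,:2]
a=L-L.mean(0);b=W-W.mean(0);th=np.arctan2((a[:,0]*b[:,1]-a[:,1]*b[:,0]).sum(),(a*b).sum())
R=np.array([[np.cos(th),-np.sin(th)],[np.sin(th),np.cos(th)]]);t=W.mean(0)-R@L.mean(0)
print(np.degrees(th),t,(L@R.T+t-W).round(4).tolist())
for n,p in dict(sel=(-.02,-.095),handle=(-.045,.06),hinge=(.08,.06),bay=(.005,.06)).items():print(n,(R@p+t).round(4))
print('knob skirt',cast(c,[(322,230)],.120,s),'2dot mid',cast(c,[(322,177)],.115,s),'ring',cast(c,[(275,203)],.115,s))
print('handle ends',cast(c,[(50,277),(190,276)],.158,s))
print('tool yaw',Ro.from_rotvec(s['orientation']).as_matrix().round(3))
```

```text
8.564435293288312 [ 0.52791372 -0.14744044] [[0.0009, -0.0008], [-0.0008, -0.0002], [-0.0001, 0.001]]
sel [ 0.5223 -0.2444]
handle [ 0.4745 -0.0948]
hinge [ 0.5981 -0.0762]
bay [ 0.5239 -0.0874]
knob skirt [[ 0.5220214  -0.24347033  0.12      ]] 2dot mid [[ 0.56388742 -0.23757991  0.115     ]] ring [[ 0.53780291 -0.20281102  0.115     ]]
handle ends [[ 0.46680181 -0.04090562  0.158     ]
 [ 0.48394702 -0.1499833   0.158     ]]
tool yaw [[ 0.99   0.141 -0.   ]
 [ 0.141 -0.99   0.   ]
 [-0.    -0.    -1.   ]]
```

```bash
python3 -m inch '[[[0,0,2.5,0,0,0.4,-1],[0,0,2.5,0,0,0,-1],[0,0,2.5,0,0,0,-1],[0,0,2.5,0,0,0,-1],[0,0,1.8,0,0,0,-1]]]'
python3 -m inch '[[[0,0,0,0,0,0,1],[0,0,0,0,0,0,1],[0,0,0,0,0,0,1],[0,0,0,0,0,0,1],[0,0,0,0,0,0,1]]]' 30
python3 -m inch '[[[0,0,0,0,0,0,1],[0,0,0,0,0,-6,1],[0,0,0,0,0,-6,1],[0,0,0,0,0,-6,1],[0,0,0,0,0,-6,1]]]'
python3 -m inch '[[[0,0,0,0,0,-6,1],[0,0,0,0,0,-6,1],[0,0,0,0,0,-6,1],[0,0,0,0,0,-6,1],[0,0,0,0,0,-6,1]]]'
python3 -m inch '[[[0,0,0,0,0,-6,1],[0,0,0,0,0,-3,1],[0,0,0,0,0,0,1],[0,0,0,0,0,0,1]]]'
python3 -c "
from plant import robot
s=robot.read_state();print(s['wrist_torque'],s['force'],s['orientation'])"
```

```text
t: 2.7
tool_pos: [0.5222, -0.2445, 0.1286]
orientation: [-3.133, -0.21, 0.003]
force: [-0.7, 0.6, -0.4]
opening: 0.0933
t: 3.2
tool_pos: [0.5236, -0.2453, 0.1318]
orientation: [3.134, 0.208, 0.002]
force: [0.7, -0.7, 0.1]
opening: 0.0576
t: 3.7
tool_pos: [0.5229, -0.2446, 0.1308]
orientation: [-3.02, -0.862, 0.0]
force: [-3.8, 0.1, 1.1]
opening: 0.0186
t: 4.2
tool_pos: [0.5227, -0.2447, 0.1309]
orientation: [-2.694, -1.614, 0.0]
force: [-2.6, 1.2, 3.3]
opening: 0.0178
t: 4.6
tool_pos: [0.5227, -0.2447, 0.1308]
orientation: [-2.565, -1.813, 0.0]
force: [-4.0, 2.9, 4.8]
opening: 0.0178
[0.5095915  0.79085617 0.0114352 ] [-4.04623245  2.85261016  4.8427379 ] [-2.56481543e+00 -1.81291960e+00  4.16072895e-04]
```

```bash
python3 -m inch '[[[0,0,0,0,0,-2,1],[0,0,0,0,0,-1,1],[0,0,0,0,0,0,1]]]'
python3 -c "
from plant import robot
s=robot.read_state();print(s['wrist_torque'])"
python3 -m inch '[[[0,0,0,0,0,2,1],[0,0,0,0,0,3,1],[0,0,0,0,0,0,-1],[0,0,0,0,0,0,-1],[0,0,0,0,0,0,-1]]]'
python3 -m inch '[[[0,0,-2.5,0,0,0,-1],[0,0,-2.5,0,0,0,-1],[0,0,-3,0,0,0,-1],[0,0,-3,0,0,0,-1],[0,0,0,0,0,0,-1]]]'
python3 look.py wrist w2
```

```text
t: 4.9
tool_pos: [0.5227, -0.2447, 0.1309]
orientation: [-2.516, -1.88, 0.0]
force: [-3.9, 2.2, 4.5]
opening: 0.0178
[ 0.51508     0.83974662 -0.19815859]
t: 5.4
tool_pos: [0.5232, -0.2451, 0.1306]
orientation: [2.595, 1.771, 0.0]
force: [-0.5, 0.0, 0.6]
opening: 0.0376
t: 5.9
tool_pos: [0.5254, -0.2463, 0.2464]
orientation: [2.588, 1.766, 0.006]
force: [0.5, 0.6, 0.1]
opening: 0.0774
5.9 [ 0.52536403 -0.24627651  0.24636483] [2.58837873 1.76638949 0.00604731] [0.48218838 0.58895388 0.13095063] 0.0773575746737946 [-5.26758288e-01  5.79102971e-02  1.51500789e+00  7.05218069e-05
  1.55985987e+00 -1.53636444e-01]
```

View pics/w2.png

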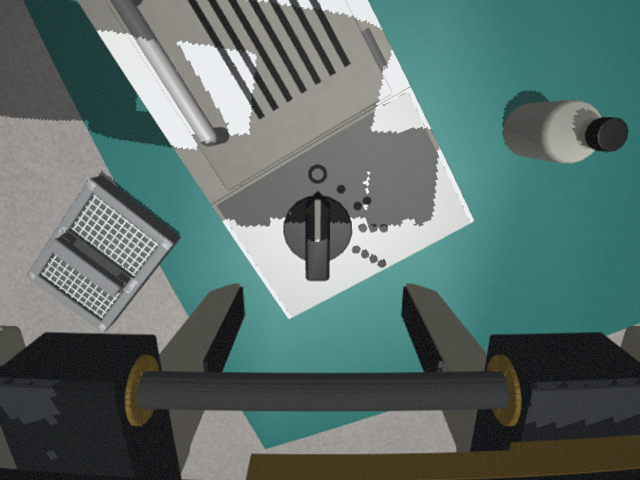

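The selector's nose points at the ring (317,173): it is off. Now the lid handle.

```bash
python3 -m inch '[[[0,0,0,0,0,-7.5,-1],[0,0,0,0,0,-7.5,-1],[0,0,0,0,0,-7.5,-1],[0,0,0,0,0,-7.4,-1],[3.5,-0.6,0,0,0,0,-1]]]'
python3 -m inch '[[[3.5,-0.6,0,0,0,0,-1],[3.5,-0.6,0,0,0,0,-1],[3.5,-0.6,0,0,0,0,-1],[1.7,-0.35,0,0,0,0,-1],[0,0,0,0,0,0,-1]]]'
python3 -m inch '[[[0,0,0,0,0,0,-1],[0,0,0,0,0,0,-1]]]'
```

```text
t: 6.45
tool_pos: [0.5115, -0.2131, 0.2383]
orientation: [-2.046, -2.381, 0.002]
force: [-0.5, 1.8, -0.1]
opening: 0.0934
t: 6.95
tool_pos: [0.472, -0.0921, 0.2399]
orientation: [-2.047, -2.382, 0.0]
force: [-0.4, -0.7, -0.0]
opening: 0.0935
t: 7.15
tool_pos: [0.4728, -0.0947, 0.2403]
orientation: [-2.052, -2.379, 0.001]
force: [-0.2, 0.1, -0.3]
opening: 0.0932
```

```bash
python3 -m inch '[[[0,0.1,2.5,0,0,0,-1],[0,0.1,2.5,0,0,0,-1],[0,0,2.5,0,0,0,-1],[0,0,2.3,0,0,0,-1],[0,0,0,0,0,0,1]]]' 25
python3 -m inch '[[[0,0,0,0,0,0,1],[0,0,0,0,0,0,1],[0,0,0,0,0,0,1],[0,0,0,0,0,0,1],[0,0,0,0,0,0,1]]]'
python3 -m inch '[[[0,0,0,0,0,0,1],[0,0,0,0,0,0,1],[0,0,0,0,0,0,1]]]'
python3 -m inch '[[[0,0.45,-1.07,0,0,0,1],[0,0.49,-1.03,0,0,0,1],[0,0.62,-0.98,0,0,0,1],[0,0.66,-0.94,0,0,0,1]]]'
```

```text
t: 7.65
tool_pos: [0.4722, -0.0938, 0.1388]
orientation: [-2.048, -2.374, 0.005]
force: [-1.5, 0.5, -0.3]
opening: 0.0889
t: 8.15
tool_pos: [0.475, -0.0936, 0.1434]
orientation: [2.05, 2.379, 0.001]
force: [-0.4, -0.2, 0.7]
opening: 0.0498
t: 8.45
tool_pos: [0.4746, -0.0934, 0.1426]
orientation: [-2.051, -2.38, 0.0]
force: [-0.0, 0.2, -0.4]
opening: 0.0256
t: 8.85
tool_pos: [0.4888, -0.0908, 0.1818]
orientation: [-2.042, -2.368, 0.02]
force: [-42.8, -3.6, 21.3]
opening: 0.0111
```

```bash
python3 -m inch '[[[0,0,0,0,0,0,1]]]'; python3 look.py side s1
python3 - <<'E'
import cv2;i=cv2.imread('pics/s1.png');cv2.imwrite('pics/s1c.png',cv2.resize(i[120:380,220:480],None,fx=2.3,fy=2.3,interpolation=cv2.INTER_CUBIC))
E
```

```text
t: 8.95
tool_pos: [0.4901, -0.0907, 0.1839]
orientation: [-2.044, -2.37, 0.017]
force: [-41.8, -1.1, 27.5]
opening: 0.0111
8.95 [ 0.49013197 -0.09067943  0.18390903] [-2.04380796 -2.37021999  0.01688018] [-41.79602718  -1.05088363  27.53465107] 0.011072396782525138 [-0.28212803 -0.11178685  1.79552837 -0.00490237  1.47310476 -0.42924153]
```

View pics/s1c.png

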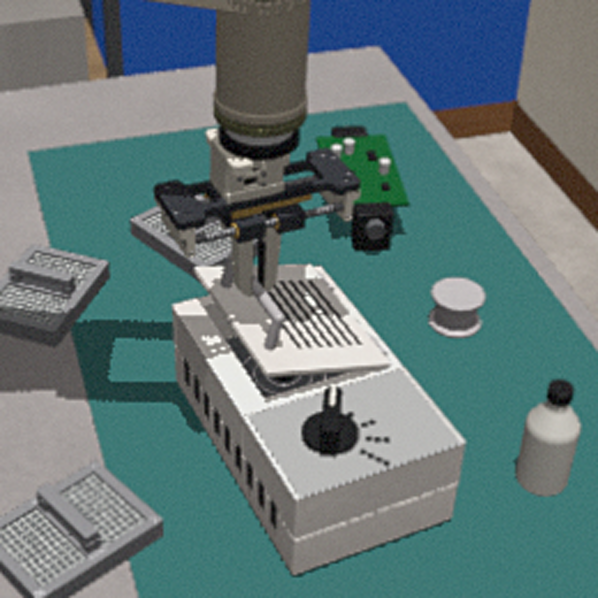

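The lid is open about 15° and stays there. The bar was caught low at the fingertips while the fingers were still closing. I'll release, lower and regrip properly.

```bash
python3 -m inch '[[[0,0,0,0,0,0,0.2],[0,0,0,0,0,0,0.2],[0,0,0,0,0,0,0.2],[0,0,0,0,0,0,0.2],[0,0,0,0,0,0,0.2]]]' 25
python3 - <<'E'
from plant import robot
import numpy as np
p=robot.read_state()['tool_pos'];print(((p-[.5981,-.0762,.115])@np.array([[.989,.148,0],[-.148,.989,0],[0,0,1]]).T).round(4))
E
```

```text
t: 9.5
tool_pos: [0.497, -0.0902, 0.1832]
orientation: [2.05, 2.38, 0.001]
force: [-0.3, -0.2, -0.2]
opening: 0.0367
[-0.1021  0.0011  0.0682]
```

```bash
python3 -m inch '[[[0,-0.35,0.5,0,0,0,0.2],[0,-0.35,0.4,0,0,0,0.2],[0,0,0,0,0,0,1],[0,0,0,0,0,0,1],[0,0,0,0,0,0,1]]]'
python3 -m inch '[[[0,0,0,0,0,0,1],[0,0,0,0,0,0,1],[0,0,0,0,0,0,1],[0,0,0,0,0,0,1]]]'
python3 - <<'E'
from plant import robot
import numpy as np
p=robot.read_state()['tool_pos'];print(((p-[.5981,-.0762,.115])@np.array([[.989,.148,0],[-.148,.989,0],[0,0,1]]).T).round(4))
E
```

```text
t: 10.0
tool_pos: [0.4897, -0.0913, 0.1739]
orientation: [2.051, 2.38, 0.0]
force: [-0.7, 0.4, 0.1]
opening: 0.0178
t: 10.4
tool_pos: [0.4897, -0.0913, 0.174]
orientation: [2.05, 2.38, 0.0]
force: [-0.2, -0.1, 1.4]
opening: 0.0113
[-0.1094  0.0011  0.059 ]
```

```bash
python3 -m inch '[[[0,0.62,-0.84,0,0,0,1],[0,0.78,-0.85,0,0,0,1],[0,0.82,-0.8,0,0,0,1],[0,0.92,-0.7,0,0,0,1],[0,0.95,-0.66,0,0,0,1]]]'
python3 -m inch '[[[0,0,0,0,0,0,1]]]'
```

```text
t: 10.9
tool_pos: [0.5287, -0.0854, 0.2142]
orientation: [-2.049, -2.377, 0.005]
force: [-15.9, -0.2, 12.3]
opening: 0.0115
t: 11.0
tool_pos: [0.5308, -0.0852, 0.2154]
orientation: [2.05, 2.379, -0.0]
force: [-9.3, 0.3, 14.3]
opening: 0.0109
```

```bash
python3 -m inch '[[[0,1.0,-0.75,0,0,0,1],[0,1.07,-0.55,0,0,0,1],[0,1.1,-0.36,0,0,0,1],[0,1.1,-0.28,0,0,0,1],[0,0,0,0,0,0,1]]]'
python3 -m inch '[[[0,1.15,-0.18,0,0,0,1],[0,1.15,-0.06,0,0,0,1],[0,1.15,0.04,0,0,0,1],[0,1.15,0.12,0,0,0,1],[0,0,0,0,0,0,1]]]'
```

```text
t: 11.5
tool_pos: [0.5741, -0.0789, 0.2337]
orientation: [2.049, 2.378, 0.002]
force: [0.5, -1.2, 5.0]
opening: 0.0107
t: 12.0
tool_pos: [0.6195, -0.0722, 0.2334]
orientation: [2.049, 2.378, 0.002]
force: [1.8, -3.2, 2.4]
opening: 0.0109
```

```bash
python3 -m inch '[[[0,1.12,0.23,0,0,0,1],[0,1.12,0.33,0,0,0,1],[0,1.06,0.43,0,0,0,1],[0,1.05,0.5,0,0,0,1],[0,0,0,0,0,0,1]]]'
python3 -m inch '[[[0,0.5,0.3,0,0,0,1],[0,0,0,0,0,0,1]]]'
```

```text
t: 12.5
tool_pos: [0.662, -0.0656, 0.2169]
orientation: [2.05, 2.38, 0.001]
force: [3.8, -3.1, -1.8]
opening: 0.0112
t: 12.7
tool_pos: [0.6623, -0.0658, 0.2162]
orientation: [-2.048, -2.375, 0.01]
force: [-27.1, -5.0, 19.4]
opening: 0.0109
```

At the end stop (27 N). Back off, release and lift off.

```bash
python3 -m inch '[[[0,-0.5,-0.3,0,0,0,1],[0,0,0,0,0,0,0.53],[0,0,0,0,0,0,0.53],[0,0,0,0,0,0,0.53],[0,0,-1,0,0,0,0.53]]]'
python3 -m inch '[[[0,0,-2,0,0,0,0.53],[0,0,-2.5,0,0,0,0.53],[0,0,-2.5,0,0,0,0.53],[0,0,0,0,0,0,0.53]]]'
python3 look.py side s2
python3 look.py scene c2
python3 - <<'E'
import cv2,numpy as np
a=cv2.imread('pics/s2.png')[130:390,180:480];b=cv2.imread('pics/c2.png')[130:390,150:480]
cv2.imwrite('pics/d2.png',cv2.resize(np.hstack([a,b]),None,fx=1.26,fy=1.26,interpolation=cv2.INTER_CUBIC))
i=cv2.imread('pics/c2.png')
# filter in scene: dark-ish grey, near (432,313)
hsv=cv2.cvtColor(i,cv2.COLOR_BGR2HSV);m=(hsv[...,1]<60).astype('uint8')*255
m[:,:375]=0;m[:270]=0;m[350:]=0;m[:,490:]=0
n,l,st,ce=cv2.connectedComponentsWithStats(m);k=1+st[1:,4].argmax();print(st[k],ce[k])
pts=cv2.findContours((l==k).astype('uint8'),0,2)[0][0];print(cv2.approxPolyDP(cv2.convexHull(pts),4,True).reshape(-1,2).tolist())
E
```

```text
t: 13.2
tool_pos: [0.6601, -0.0651, 0.2259]
orientation: [-2.048, -2.378, 0.002]
force: [-0.5, 0.9, 0.5]
opening: 0.0219
t: 13.6
tool_pos: [0.6628, -0.0657, 0.3036]
orientation: [2.046, 2.375, 0.007]
force: [0.7, 0.7, 0.5]
opening: 0.022
13.6 [ 0.66280623 -0.06568576  0.30363924] [2.04576691 2.37497179 0.00695837] [0.66411275 0.6699912  0.48824053] 0.022004230435472002 [-1.75869466e-01  2.86206265e-01  1.15775445e+00  2.53070755e-04
  1.68935064e+00 -3.24500690e-01]
13.65 [ 0.66221022 -0.06562219  0.30103706] [2.04733796 2.37679506 0.00467188] [ 0.88973433 -0.30713422  0.762653  ] 0.021954532582711246 [-1.75914506e-01  2.87412583e-01  1.16098254e+00  2.21539067e-04
  1.68772802e+00 -3.24550006e-01]
[ 393  286   78   54 3882] [430.41705307 312.80499742]
[[464, 288], [468, 339], [395, 337], [394, 286]]
```

View pics/d2.png

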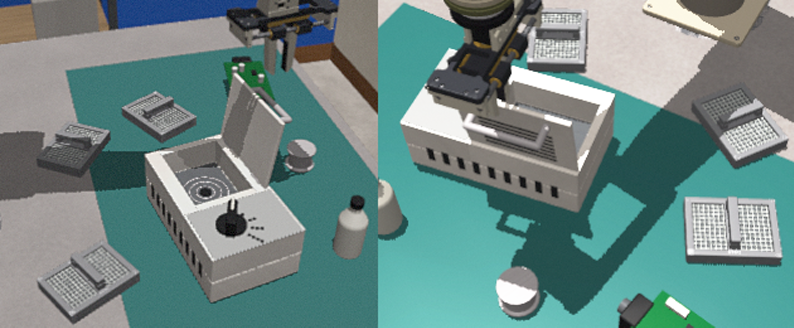

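The lid stands fully open and leans back; the bay is clear. The other things are untouched. Now locate the left-most filter.

Run:
```python
import pickle
from h import *
s,c=pickle.load(open('c2.pkl','rb'))
w=cast(c,[(431.2,287.2),(433,324)],.05);print(w,np.degrees(np.arctan2(*(w[1]-w[0])[1::-1])),w.mean(0))
v=cast(c,[(394,286),(464,288)],.026);print(v,np.degrees(np.arctan2(*(v[1]-v[0])[1::-1])))
```

```text
[[0.47825571 0.23827744 0.05      ]
 [0.55649675 0.27436023 0.05      ]] 24.75795673151201 [0.51737623 0.25631884 0.05      ]
[[0.49654935 0.16593052 0.026     ]
 [0.43085595 0.29567937 0.026     ]] 116.8536379998944
```

```bash
python3 -m inch '[[[3.4,-0.97,0,0,0,0,-1],[3.4,-0.97,0,0,0,0,-1],[3.4,-0.97,0,0,0,0,-1],[3.4,-0.97,0,0,0,0,-1],[3.4,-0.97,0,0,0,0,-1]]]'
python3 -m inch '[[[3.4,-0.97,1,0,0,0,-1],[3.4,-0.97,1,0,0,0,-1],[3.4,-0.97,1,0,0,0,-1],[3.4,-0.97,1,0,0,0,-1],[3.4,-0.97,1,0,0,0,-1]]]'
for i in 1; do
python3 -m inch '[[[0,0,0,0,0,-8,-1],[0,0,0,0,0,-8,-1],[0,0,0,0,0,-8,-1],[0,0,0,0,0,-8,-1],[0,0,0,0,0,-8,-1]]]'
python3 -m inch '[[[0,0,0,0,0,-8,-1],[0,0,0,0,0,-8,-1],[0,0,0,0,0,-8,-1],[0,0,0,0,0,-8,-1],[0,0,0,0,0,-8,-1]]]'
python3 -m inch '[[[0,0,0,0,0,-8,-1],[0,0,0,0,0,-8,-1],[0,0,0,0,0,-8,-1],[0,0,0,0,0,-3.5,-1],[0,0,0,0,0,0,-1]]]'
done
python3 look.py wrist w3
```

```text
t: 14.2
tool_pos: [0.5863, 0.0965, 0.2958]
orientation: [-2.05, -2.378, 0.003]
force: [0.1, 1.0, -1.0]
opening: 0.0573
t: 14.7
tool_pos: [0.5131, 0.2573, 0.2455]
orientation: [-2.05, -2.379, 0.003]
force: [-0.0, 0.2, -0.3]
opening: 0.0921
t: 15.2
tool_pos: [0.5137, 0.2561, 0.2458]
orientation: [-1.103, -2.939, 0.003]
force: [-0.5, 0.2, -0.1]
opening: 0.0928
t: 15.7
tool_pos: [0.5138, 0.2561, 0.2458]
orientation: [-0.032, -3.139, 0.001]
force: [0.1, 0.0, 0.4]
opening: 0.0928
t: 16.2
tool_pos: [0.5139, 0.2561, 0.246]
orientation: [0.708, -3.058, 0.0]
force: [0.0, 1.0, 0.3]
opening: 0.0929
16.2 [0.51387382 0.25610901 0.24597619] [ 7.07598702e-01 -3.05833277e+00  3.73834425e-04] [0.0332441  1.04500981 0.28735323] 0.0929488168932799 [ 3.72984373e-01  5.30951556e-02  1.52067931e+00  1.22648671e-04
  1.57029592e+00 -1.65254569e+00]
```

View pics/w3.png

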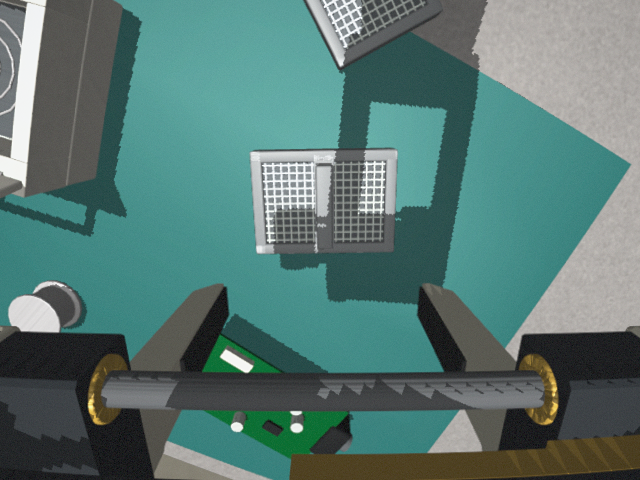

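The filter is seen square-on, with corners at about (251,150), (397,149), (395,251) and (257,253); its handle runs from (323,163) to (325,249).

Run:
```python
import pickle
from h import *
s,c=pickle.load(open('w3.pkl','rb'))
w=cast(c,[(251,150),(397,149),(395,251),(257,253)],.026,s)[:,:2];print(w.round(4).tolist(),w.mean(0))
print([np.linalg.norm(w[i]-w[i-1]).round(4) for i in range(4)])
h=cast(c,[(323.5,163),(325,249)],.05,s);print(h.round(4),h.mean(0))
e=w[1]-w[0];g=w[2]-w[3];e2=w[0]-w[3];e3=w[1]-w[2];print([np.degrees(np.arctan2(x[1],x[0])) for x in(e,g,e2,e3)],np.degrees(np.arctan2(*(h[0]-h[1])[1::-1])))
M=Ro.from_rotvec(s['orientation']).as_matrix();print(M.round(4))
for q in(w.mean(0),h.mean(0)[:2]):print((np.r_[q-s['tool_pos'][:2],0]@M*100).round(2))
```

```text
[[0.4936, 0.1671], [0.4284, 0.2986], [0.5241, 0.3496], [0.5919, 0.2157]] [0.50951214 0.25775267]
[np.float64(0.1096), np.float64(0.1468), np.float64(0.1084), np.float64(0.1501)]
[[0.4714 0.2373 0.05  ]
 [0.5481 0.2764 0.05  ]] [0.50976938 0.25685547 0.05      ]
[np.float64(116.3720573898592), np.float64(116.83643555167411), np.float64(-153.6749606623854), np.float64(-151.97093206945078)] -152.9652757080926
[[-8.984e-01 -4.392e-01 -2.400e-03]
 [-4.392e-01  8.984e-01 -8.000e-04]
 [ 2.500e-03  3.000e-04 -1.000e+00]]
[0.32 0.34 0.  ]
[0.34 0.25 0.  ]
```

```bash
python3 -m inch '[[[0.33,0.29,4,0,0,-1,0.1],[0,0,4,0,0,0,0.1],[0,0,4,0,0,0,0.1],[0,0,4,0,0,0,0.1],[0,0,2.5,0,0,0,0.1]]]'
python3 -m inch '[[[0,0,2,0,0,0,0.1],[0,0,1.1,0,0,0,0.1],[0,0,0,0,0,0,1],[0,0,0,0,0,0,1],[0,0,0,0,0,0,1]]]' 35
python3 -m inch '[[[0,0,0,0,0,0,1],[0,0,0,0,0,0,1],[0,0,0,0,0,0,1]]]'
```

```text
t: 16.75
tool_pos: [0.5079, 0.2565, 0.0584]
orientation: [0.729, -3.051, 0.001]
force: [0.3, -0.6, 0.8]
opening: 0.0577
t: 17.25
tool_pos: [0.5115, 0.2579, 0.0333]
orientation: [-0.732, 3.052, 0.001]
force: [-0.6, 0.9, 0.3]
opening: 0.0224
t: 17.55
tool_pos: [0.5116, 0.2578, 0.0332]
orientation: [-0.733, 3.052, 0.0]
force: [-1.3, -1.7, 5.9]
opening: 0.0154
```

```bash
python3 -m inch '[[[0,0,-1,0,0,0,1],[0,0,-2.5,0,0,0,1],[0,0,-4,0,0,0,1],[0,0,-4.5,0,0,0,1],[0,0,-4,0,0,0,1]]]'
python3 -m inch '[[[0,0,0,0,0,5,1],[0,0,0,0,0,5,1],[0,0,0,0,0,5,1],[0,0,0,0,0,3.5,1],[0.2,-2,0,0,0,0,1]]]'
python3 -m inch '[[[0.37,-3.4,0,0,0,0,1],[0.37,-3.4,0,0,0,0,1],[0.37,-3.4,0,0,0,0,1],[0.37,-3.4,0,0,0,0,1],[0.37,-3.4,0,0,0,0,1]]]'
python3 -m inch '[[[0.37,-3.4,0,0,0,0,1],[0.37,-3.4,0,0,0,0,1],[0.37,-3.4,0,0,0,0,1],[0.37,-3.4,0,0,0,0,1],[0.2,-1.8,0,0,0,0,1]]]'
python3 -m inch '[[[0,0,0,0,0,0,1],[0,0,0,0,0,0,1],[0,0,0,0,0,0,1]]]'
python3 look.py wrist w4; python3 look.py side s4
python3 - <<'E'
import cv2,numpy as np
a=cv2.imread('pics/w4.png');b=cv2.imread('pics/s4.png')[150:350,260:460]
o=np.zeros((600,800,3),'uint8');o[:480,:640]=a;o[360:600,560:800]=cv2.resize(b,(240,240))
cv2.imwrite('pics/d4.png',o)
E
```

```text
t: 18.05
tool_pos: [0.5099, 0.2574, 0.1939]
orientation: [0.733, -3.055, -0.0]
force: [1.4, 0.5, -1.8]
opening: 0.0156
t: 18.55
tool_pos: [0.5106, 0.2387, 0.1918]
orientation: [0.232, -3.132, -0.001]
force: [0.4, 0.7, -2.5]
opening: 0.0156
t: 19.05
tool_pos: [0.5176, 0.0653, 0.1919]
orientation: [0.233, -3.133, -0.0]
force: [0.0, -0.3, -1.9]
opening: 0.0155
t: 19.55
tool_pos: [0.5238, -0.0907, 0.1919]
orientation: [0.23, -3.133, 0.001]
force: [0.3, 0.6, -2.4]
opening: 0.0155
t: 19.85
tool_pos: [0.5242, -0.0873, 0.1917]
orientation: [0.234, -3.133, -0.001]
force: [0.7, 0.0, -2.0]
opening: 0.0158
19.85 [ 0.52418589 -0.0873313   0.19166773] [ 2.33817484e-01 -3.13266074e+00 -8.83562413e-04] [ 0.65216992  0.00482199 -2.04051479] 0.01577073692244441 [-2.61911942e-01 -4.10639544e-02  1.71410903e+00  4.61428137e-04
  1.46893907e+00 -1.98175624e+00]
19.9 [ 0.52424275 -0.08720301  0.19167282] [ 2.34609576e-01 -3.13266581e+00 -6.24925019e-04] [-0.77144844 -0.59368943 -2.84822655] 0.01604410657353122 [-2.61554032e-01 -4.10758592e-02  1.71411118e+00  3.26461442e-04
  1.46883396e+00 -1.98188725e+00]
```

View pics/d4.png

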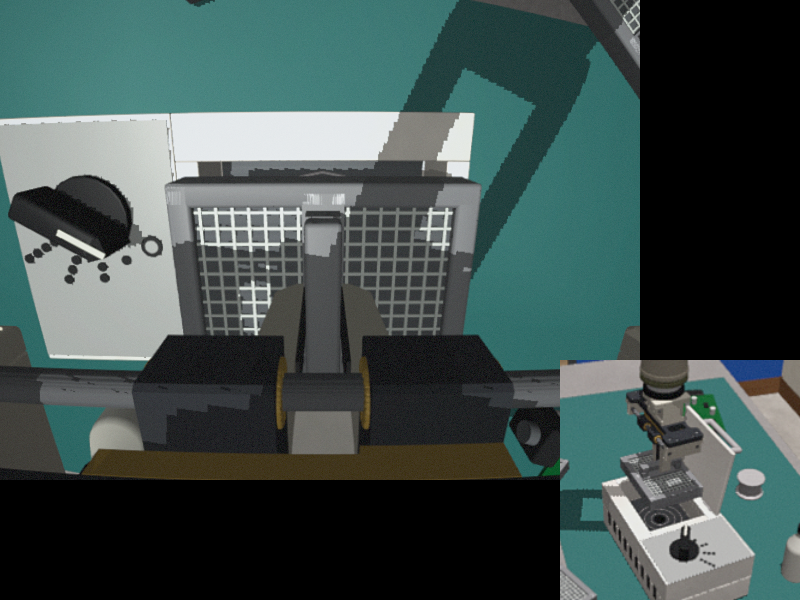

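Before insertion the filter is level in the jaws: front top corners at about (166,185) and (480,185). The extractor's front edge is at row 113 (left corner (473,113)) and the bay's front lip at row 161. I'll check the alignment numerically.

Run:
```python
import pickle
from h import *
s,c=pickle.load(open('w4.pkl','rb'))
th=np.radians(8.5);R=np.array([[np.cos(th),-np.sin(th)],[np.sin(th),np.cos(th)]]);t=np.array([.528,-.148])
ext=lambda w:((w[:,:2]-t)@R*1000).round(1).tolist()
print('ext corner FL, split, bay lip', ext(cast(c,[(473,113),(168,114),(50,357),(198,161),(437,161),(315,161)],.115,s)))
w=cast(c,[(166,185),(480,185)],.1844,s);print('filter front corners',ext(w),'expected -50,135/-15 ; yaw', np.degrees(np.arctan2(*(w[1]-w[0])[1::-1])))
print('tool',ext(s['tool_pos'][None]),'yaw',2*np.degrees(np.arctan2(s['orientation'][1],s['orientation'][0]))+360)
print(proj(c,[np.r_[R@np.array(p)/1000+t,.115] for p in [(-55,140),(-55,-20),(-85,155),(-85,-35)]],s).round(0).tolist())
```

```text
ext corner FL, split, bay lip [[-84.5, 154.9], [-84.1, -34.8], [94.2, -152.7], [-54.9, -18.4], [-54.7, 134.5], [-54.5, 56.5]]
filter front corners [[-50.6, -11.9], [-50.5, 134.8]] expected -50,135/-15 ; yaw 98.45381067911987
tool [[5.2, 60.6]] yaw 188.53712642404244
[[445.0, 161.0], [195.0, 161.0], [473.0, 112.0], [168.0, 112.0]]
```

Alignment is within about 1 mm of bay centre. Lower.

```bash
python3 -m inch '[[[0,0,1.5,0,0,0,1],[0,0,2,0,0,0,1],[0,0,2,0,0,0,1],[0,0,1.5,0,0,0,1],[0,0,0,0,0,0,1]]]'
python3 -m inch '[[[0,0,1,0,0,0,1],[0,0,0.8,0,0,0,1],[0,0,0.4,0,0,0,1],[0,0,0.3,0,0,0,1],[0,0,0,0,0,0,1]]]'
```

```text
t: 20.45
tool_pos: [0.5221, -0.0874, 0.1181]
orientation: [0.233, -3.128, -0.003]
force: [-0.1, -0.6, -2.7]
opening: 0.0156
t: 20.95
tool_pos: [0.5242, -0.0883, 0.0964]
orientation: [0.233, -3.133, -0.0]
force: [0.2, 0.5, -1.9]
opening: 0.0158
```

```bash
python3 -m inch '[[[0,0,0.2,0,0,0,1],[0,0,0.1,0,0,0,1],[0,0,0,0,0,0,1]]]'
python3 -m inch '[[[0,0,0.1,0,0,0,1],[0,0,0,0,0,0,1]]]'
python3 -m inch '[[[0,0,0.1,0,0,0,1],[0,0,0,0,0,0,1]]]'
```

```text
t: 21.25
tool_pos: [0.5244, -0.0883, 0.0937]
orientation: [-0.233, 3.133, -0.0]
force: [-0.3, 0.7, -2.8]
opening: 0.0158
t: 21.45
tool_pos: [0.5243, -0.0883, 0.0926]
orientation: [0.233, -3.133, 0.0]
force: [-0.6, 0.5, -2.4]
opening: 0.0154
t: 21.65
tool_pos: [0.5244, -0.0883, 0.0922]
orientation: [-0.233, 3.133, -0.0]
force: [-3.6, 0.9, 3.7]
opening: 0.0155
```

Contact felt at the expected height (0.0922). Release, rise, turn, and go above the lid handle.

```bash
python3 -m inch '[[[0,0,-0.1,0,0,0,0.14],[0,0,0,0,0,0,0.14],[0,0,0,0,0,0,0.14],[0,0,0,0,0,0,0.14],[0,0,-1,0,0,0,0.14]]]'
python3 -m inch '[[[0,0,-3,0,0,0,0.14],[0,0,-4.5,0,0,0,0.14],[0,0,-4.5,0,0,0,0.14],[0,0,-4.5,0,0,0,0.14],[0,0,-4.3,0,0,0,0.14]]]'
python3 -m inch '[[[0,0,0,0,0,8.2,0.45],[0,0,0,0,0,8.2,0.45],[0,0,0,0,0,8.2,0.45],[0,0,0,0,0,8.2,0.45],[0,0,0,0,0,8.2,0.45]]]'
python3 -m inch '[[[0,0,0,0,0,8.2,0.45],[0,0,0,0,0,8.2,0.45],[0,0,0,0,0,8.2,0.45],[0,0,0,0,0,8.2,0.45],[0,0,0,0,0,8.2,0.45]]]'
python3 -m inch '[[[0,0,0,0,0,8,0.45],[0,0,0,0,0,0,0.45],[0,0,0,0,0,0,0.45]]]'
python3 look.py wrist w5; python3 look.py side s5; python3 look.py scene c5
python3 - <<'E'
import cv2,numpy as np
a=cv2.imread('pics/s5.png')[180:380,260:460];b=cv2.imread('pics/c5.png')[130:330,150:350]
cv2.imwrite('pics/d5.png',cv2.resize(np.hstack([a,b]),None,fx=2,fy=2,interpolation=cv2.INTER_CUBIC))
E
```

```text
t: 22.15
tool_pos: [0.5231, -0.088, 0.1014]
orientation: [0.233, -3.13, -0.002]
force: [0.7, -0.1, 0.1]
opening: 0.0394
t: 22.65
tool_pos: [0.5242, -0.0882, 0.3137]
orientation: [-0.233, 3.132, -0.001]
force: [-0.1, -0.6, 0.5]
opening: 0.0399
t: 23.15
tool_pos: [0.5243, -0.0883, 0.3115]
orientation: [0.888, 3.013, 0.0]
force: [-0.1, 0.3, -0.7]
opening: 0.0251
t: 23.65
tool_pos: [0.5243, -0.0883, 0.3115]
orientation: [1.887, 2.511, 0.0]
force: [-0.8, 0.5, -0.4]
opening: 0.0256
t: 23.95
tool_pos: [0.5243, -0.0883, 0.3112]
orientation: [2.045, 2.384, 0.0]
force: [0.1, 0.2, -0.3]
opening: 0.0261
23.95 [ 0.52434265 -0.08828346  0.3111742 ] [2.04533406e+00 2.38397950e+00 3.42212978e-04] [ 0.08000168  0.18675181 -0.32113555] 0.026106829076303014 [-2.63245964e-01 -7.52552779e-02  1.53074965e+00  6.66474317e-07
  1.68559438e+00 -4.15860006e-01]
24.0 [ 0.5243552  -0.08829611  0.31108639] [2.04562432e+00 2.38375974e+00 2.76879435e-04] [-0.43498688  0.6251518   0.86297414] 0.025686622199697282 [-2.63242900e-01 -7.51750897e-02  1.53083115e+00 -2.75203215e-05
  1.68547070e+00 -4.15628807e-01]
24.05 [ 0.52433639 -0.08829544  0.31092095] [2.04663894e+00 2.38310842e+00 1.77339999e-04] [-0.39744445  0.08897551 -0.15915847] 0.025333135572189573 [-2.63261352e-01 -7.50470757e-02  1.53100658e+00 -1.28100584e-05
  1.68534499e+00 -4.14885295e-01]
```

View pics/d5.png

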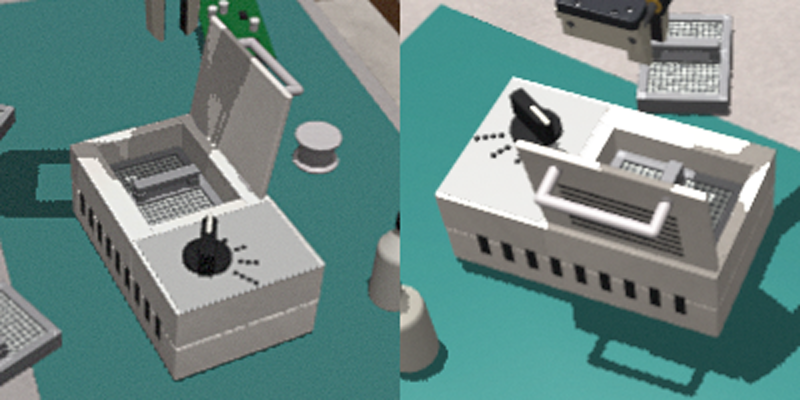

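The filter lies flat in the bay, its handle below the top face. That was my 12th picture; further checks will be numeric. Regrip the lid handle.

```bash
python3 -m inch '[[[0.05,3.5,0,0,0,0,0.45],[0.05,3.5,0,0,0,0,0.45],[0.05,3.5,0,0,0,0,0.45],[0.05,3.4,0,0,0,0,0.45],[0,0,0,0,0,0,0.45]]]'
python3 -m inch '[[[0,0,0,0,0,0,0.45],[0,0,2.5,0,0,0,0.45],[0,0,2.5,0,0,0,0.45],[0,0,2.5,0,0,0,0.45],[0,0,1.6,0,0,0,0.45]]]'
python3 -m inch '[[[0,0,0,0,0,0,0.45],[0,0,0,0,0,0,0.45]]]'
```

```text
t: 24.6
tool_pos: [0.6635, -0.0648, 0.3069]
orientation: [-2.045, -2.38, 0.003]
force: [0.1, 0.5, -0.1]
opening: 0.0255
t: 25.1
tool_pos: [0.6601, -0.066, 0.2186]
orientation: [-2.05, -2.38, 0.001]
force: [0.4, 0.2, 0.3]
opening: 0.0253
t: 25.3
tool_pos: [0.6615, -0.066, 0.2209]
orientation: [2.05, 2.379, 0.001]
force: [-0.3, 0.3, 0.5]
opening: 0.0257
```

```bash
python3 -m inch '[[[0,0,0,0,0,0,1],[0,0,0,0,0,0,1],[0,0,0,0,0,0,1],[0,0,0,0,0,0,1]]]' 25
python3 -m inch '[[[0,-1.05,-0.5,0,0,0,1],[0,-1.06,-0.43,0,0,0,1],[0,-1.12,-0.33,0,0,0,1],[0,-1.12,-0.23,0,0,0,1],[0,0,0,0,0,0,1]]]'
python3 -m inch '[[[0,-1.15,-0.12,0,0,0,1],[0,-1.15,-0.04,0,0,0,1],[0,-1.15,0.06,0,0,0,1],[0,-1.15,0.18,0,0,0,1],[0,0,0,0,0,0,1]]]'
```

```text
t: 25.7
tool_pos: [0.6621, -0.066, 0.2208]
orientation: [2.05, 2.379, 0.001]
force: [-0.3, -0.5, 4.4]
opening: 0.0111
t: 26.2
tool_pos: [0.6195, -0.0724, 0.2377]
orientation: [2.048, 2.376, 0.005]
force: [-0.2, 0.7, 10.9]
opening: 0.0109
t: 26.7
tool_pos: [0.5727, -0.0793, 0.235]
orientation: [2.05, 2.378, 0.001]
force: [-4.5, -1.3, 6.9]
opening: 0.0109
```

```bash
python3 -m inch '[[[0,-1.1,0.28,0,0,0,1],[0,-1.1,0.36,0,0,0,1],[0,-1.07,0.47,0,0,0,1],[0,-1.0,0.55,0,0,0,1],[0,0,0,0,0,0,1]]]'
python3 -m inch '[[[0,-0.95,0.66,0,0,0,1],[0,-0.92,0.7,0,0,0,1],[0,-0.82,0.8,0,0,0,1],[0,-0.78,0.85,0,0,0,1],[0,0,0,0,0,0,1]]]'
```

```text
t: 27.2
tool_pos: [0.5297, -0.0854, 0.2169]
orientation: [-2.05, -2.379, 0.001]
force: [-5.5, -0.8, 0.6]
opening: 0.011
t: 27.7
tool_pos: [0.496, -0.0903, 0.186]
orientation: [-2.05, -2.379, 0.001]
force: [2.1, -1.1, -5.4]
opening: 0.0112
```

```bash
python3 -m inch '[[[0,-0.66,0.94,0,0,0,1],[0,-0.62,0.98,0,0,0,1],[0,-0.49,1.0,0,0,0,1],[0,-0.4,0.9,0,0,0,1],[0,0,0,0,0,0,1]]]'
python3 -m inch '[[[0,0,0.2,0,0,0,1],[0,0,0,0,0,0,1]]]'
python3 -m inch '[[[0,0,0.2,0,0,0,1],[0,0,0,0,0,0,1]]]'
```

```text
t: 28.2
tool_pos: [0.4745, -0.0935, 0.1468]
orientation: [-2.051, -2.379, -0.0]
force: [7.6, 1.8, -7.9]
opening: 0.0113
t: 28.4
tool_pos: [0.4745, -0.0936, 0.1464]
orientation: [-2.05, -2.379, 0.001]
force: [-0.4, 2.2, 3.0]
opening: 0.0114
t: 28.6
tool_pos: [0.4745, -0.0936, 0.146]
orientation: [-2.05, -2.38, 0.001]
force: [-7.3, 4.2, 16.2]
opening: 0.0108
```

```bash
python3 -m inch '[[[0,0,-0.3,0,0,0,1],[0,0,0,0,0,0,0.3],[0,0,0,0,0,0,0.3],[0,0,0,0,0,0,0.3],[0,0,0,0,0,0,0.3]]]'
python3 -m inch '[[[0,0,-2.5,0,0,0,0.3],[0,0,-2.5,0,0,0,0.3],[0,0,0,0,0,0,1],[0,0,0,0,0,0,1],[0,0,0,0,0,0,1]]]'
python3 -m inch '[[[0,0,0,0,0,0,1],[0,0,1.5,0,0,0,1],[0,0,0.8,0,0,0,1],[0,0,0.2,0,0,0,1],[0,0,0,0,0,0,1]]]'
```

```text
t: 29.1
tool_pos: [0.4747, -0.0938, 0.1475]
orientation: [-2.051, -2.379, 0.001]
force: [0.1, -0.2, -0.3]
opening: 0.0318
t: 29.6
tool_pos: [0.4744, -0.0935, 0.1966]
orientation: [-2.05, -2.379, 0.001]
force: [-0.4, 0.2, -0.7]
opening: 0.0131
t: 30.1
tool_pos: [0.4743, -0.0934, 0.1716]
orientation: [-2.049, -2.379, 0.001]
force: [0.0, 0.2, -0.4]
opening: 0.0005
```

```bash
python3 -m inch '[[[0,0,0.5,0,0,0,1],[0,0,0,0,0,0,1],[0,0,0,0,0,0,1]]]'
python3 -m inch '[[[0,0,0.2,0,0,0,1],[0,0,0,0,0,0,1]]]'
python3 -m inch '[[[0,0,0.2,0,0,0,1],[0,0,0,0,0,0,1]]]'
python3 -m inch '[[[0,0,0.2,0,0,0,1],[0,0,0,0,0,0,1]]]'
```

```text
t: 30.4
tool_pos: [0.4751, -0.0937, 0.1679]
orientation: [2.051, 2.38, 0.0]
force: [-0.4, 0.1, 0.1]
opening: 0.0007
t: 30.6
tool_pos: [0.475, -0.0936, 0.1658]
orientation: [2.051, 2.38, 0.0]
force: [0.5, -0.4, -0.8]
opening: 0.0005
t: 30.8
tool_pos: [0.4751, -0.0937, 0.1642]
orientation: [2.05, 2.38, 0.0]
force: [-1.7, 0.0, 2.8]
opening: 0.0002
t: 31.0
tool_pos: [0.4753, -0.0938, 0.1639]
orientation: [2.05, 2.379, 0.0]
force: [-7.8, 1.5, 16.1]
opening: 0.0006
```

Contact with the bar's top is exactly at 0.164 m and stiff under 16 N, so the lid is shut. Now back to the selector.

```bash
python3 -m inch '[[[0,0,-3,0,0,0,-0.2],[0,0,-3,0,0,0,-0.2],[0,0,-2.6,0,0,0,-0.2],[-3,0.5,0,0,0,0,-0.2],[-3.2,0.5,0,0,0,0,-0.2]]]'
python3 -m inch '[[[-3.2,0.5,0,0,0,0,-0.2],[-3.2,0.5,0,0,0,0,-0.2],[-3.03,0.47,0,0,0,0,-0.2],[0,0,0,0,0,7.5,-0.2],[0,0,0,0,0,7.5,-0.2]]]'
python3 -m inch '[[[0,0,0,0,0,7.5,-0.2],[0,0,0,0,0,7.5,-0.2],[0,0,0,0,0,0,-0.2],[0,0,0,0,0,0,-0.2]]]'
python3 look.py wrist w6
python3 - <<'E'
import pickle
from h import *
s,c=pickle.load(open('w6.pkl','rb'))
print('xyaw',2*np.degrees(np.arctan2(s['orientation'][1],s['orientation'][0])))
# white nose line inside the knob: predict for angle alpha, and find
th=np.radians(8.5);R=np.array([[np.cos(th),-np.sin(th)],[np.sin(th),np.cos(th)]]);t=np.array([.528,-.148])
k=proj(c,[np.r_[R@[-.02,-.095]+t,.154]],s)[0];print('knob px',k)
p=proj(c,[np.r_[R@[-.02+.022*np.cos(a),-.095+.022*np.sin(a)]+t,.154] for a in np.radians([60,30,0,-30])],s).round(0);print(p.tolist())
g=cv2.cvtColor(c['image'],cv2.COLOR_BGR2GRAY);print([int(g[int(y)-2:int(y)+3,int(x)-2:int(x)+3].max()) for x,y in p])
E
```

```text
t: 31.5
tool_pos: [0.4951, -0.1539, 0.2494]
orientation: [2.046, 2.38, 0.002]
force: [1.0, 0.3, -0.6]
opening: 0.0357
t: 32.0
tool_pos: [0.5224, -0.2456, 0.2471]
orientation: [-2.35, -2.084, 0.0]
force: [0.3, 0.2, 0.2]
opening: 0.056
t: 32.4
tool_pos: [0.5225, -0.2445, 0.2476]
orientation: [-2.593, -1.773, 0.0]
force: [-1.1, 1.2, -0.5]
opening: 0.0552
32.4 [ 0.52250749 -0.24452132  0.24762013] [-2.59312381e+00 -1.77310774e+00  1.11929457e-04] [-1.06613022  1.21220619 -0.50312167] 0.05523727057139872 [-5.26591453e-01  5.77186941e-02  1.51291182e+00  3.16216779e-05
  1.57119428e+00 -1.55299234e-01]
xyaw -291.2734765905917
knob px [323.2437943  243.89617227]
[[323.0, 214.0], [339.0, 218.0], [350.0, 229.0], [354.0, 244.0]]
[147, 42, 104, 237]
```

```bash
python3 -m inch '[[[0,0,3,0,0,0,-0.2],[0,0,3,0,0,0,-0.2],[0,0,3,0,0,0,-0.2],[0,0,2.7,0,0,0,-0.2],[0,0,0,0,0,0,1]]]' 30
python3 -m inch '[[[0,0,0,0,0,0,1],[0,0,0,0,0,0,1],[0,0,0,0,0,0,1],[0,0,0,0,0,0,1],[0,0,0,0,0,0,1]]]'
python3 -m inch '[[[0,0,0,0,0,0,1]]]'
```

```text
t: 32.95
tool_pos: [0.5203, -0.2432, 0.1266]
orientation: [-2.59, -1.768, 0.004]
force: [-0.0, 0.1, 0.3]
opening: 0.0517
t: 33.45
tool_pos: [0.5227, -0.2447, 0.1322]
orientation: [2.596, 1.768, 0.0]
force: [-4.0, 2.7, 7.2]
opening: 0.0174
t: 33.55
tool_pos: [0.5227, -0.2447, 0.1322]
orientation: [2.596, 1.768, 0.0]
force: [-2.7, 1.1, 5.5]
opening: 0.0174
```

```bash
python3 -m inch '[[[0,0,0,0,0,6,1],[0,0,0,0,0,6,1],[0,0,0,0,0,6,1],[0,0,0,0,0,6,1],[0,0,0,0,0,6,1]]]'
python3 -m inch '[[[0,0,0,0,0,6,1],[0,0,0,0,0,6,1],[0,0,0,0,0,6,1],[0,0,0,0,0,6,1],[0,0,0,0,0,6,1]]]'
python3 -m inch '[[[0,0,0,0,0,6,1],[0,0,0,0,0,6,1],[0,0,0,0,0,6,1],[0,0,0,0,0,6,1],[0,0,0,0,0,6,1]]]'
python3 -m inch '[[[0,0,0,0,0,0,1],[0,0,0,0,0,0,1]]]'
python3 - <<'E'
from plant import robot
import numpy as np
s=robot.read_state();o=s['orientation'];print('xyaw',2*np.degrees(np.arctan2(o[1],o[0])),s['wrist_torque'])
E
```

```text
t: 34.05
tool_pos: [0.5226, -0.2447, 0.1322]
orientation: [2.967, 1.029, 0.0]
force: [-2.2, 1.1, 5.7]
opening: 0.0178
t: 34.55
tool_pos: [0.5226, -0.2447, 0.1322]
orientation: [3.133, 0.226, 0.001]
force: [-4.3, 2.2, 5.9]
opening: 0.0177
t: 35.05
tool_pos: [0.5226, -0.2447, 0.1322]
orientation: [3.085, -0.592, 0.001]
force: [-3.7, 1.0, 7.3]
opening: 0.0178
t: 35.25
tool_pos: [0.5226, -0.2446, 0.1322]
orientation: [3.086, -0.586, 0.001]
force: [-4.0, 1.1, 6.0]
opening: 0.018
xyaw -21.504612305986928 [ 0.41315082  0.75834132 -0.07387394]
```

```bash
python3 -m inch '[[[0,0,0,0,0,0,-0.2],[0,0,0,0,0,0,-0.2],[0,0,0,0,0,0,-0.2],[0,0,0,0,0,0,-0.2],[0,0,0,0,0,0,-0.2]]]'
python3 -m inch '[[[0,0,-3,0,0,0,-0.2],[0,0,-3,0,0,0,-0.2],[0,0,-3,0,0,0,-0.2],[0,0,-3,0,0,0,-0.2],[0,0,-3,0,0,0,-0.2]]]'
python3 -m inch '[[[0,0,0,0,0,0,-0.2],[0,0,0,0,0,0,-0.2],[0,0,0,0,0,0,-0.2]]]'
python3 look.py wrist w7; python3 look.py side s7
python3 - <<'E'
import pickle
from h import *
th=np.radians(8.5);R=np.array([[np.cos(th),-np.sin(th)],[np.sin(th),np.cos(th)]]);t=np.array([.528,-.148])
P=lambda x,y,z:np.r_[R@[x,y]+t,z]
s,c=pickle.load(open('w7.pkl','rb'));g=cv2.cvtColor(c['image'],cv2.COLOR_BGR2GRAY)
# dark bar mask above the plate: project ring samples at r=28mm,z=.154 (bar ends are black beyond skirt)
A=np.arange(-180,180,10);p=proj(c,[P(-.02+.016*np.cos(a),-.095+.016*np.sin(a),.154) for a in np.radians(A)],s).round().astype(int)
print('grey at r16 by angle:',[(int(a),int(g[y-1:y+2,x-1:x+2].max())) for a,(x,y) in zip(A,p) if 0<=y<480])
p=proj(c,[P(-.02+.030*np.cos(a),-.095+.030*np.sin(a),.150) for a in np.radians(A)],s).round().astype(int)
print('r30:',[(int(a),int(g[y-1:y+2,x-1:x+2].mean())) for a,(x,y) in zip(A,p) if 0<=y<480])
# lid: front edge top corners of shut lid, side view vs start
a=cv2.imread('pics/side0.png').astype(int);b=cv2.imread('pics/s7.png').astype(int)
d0=pickle.load(open('cams0.pkl','rb'))['side']
q=proj(d0,[P(-.065,-.03,.123),P(.08,-.03,.123),P(.08,.15,.123),P(-.065,.15,.123)]).round().astype(int);print(q.tolist())
m=np.zeros((480,640),'uint8');cv2.fillConvexPoly(m,q,1)
d=np.abs(a-b).max(2);print('lid px',m.sum(),'changed',(d[m>0]>40).sum())
E
```

```text
t: 35.75
tool_pos: [0.5225, -0.2445, 0.1307]
orientation: [-3.086, 0.586, 0.0]
force: [-0.7, -0.1, 0.3]
opening: 0.0531
t: 36.25
tool_pos: [0.5224, -0.2445, 0.282]
orientation: [3.086, -0.586, -0.0]
force: [1.1, 0.5, -0.9]
opening: 0.0558
t: 36.55
tool_pos: [0.522, -0.2443, 0.2792]
orientation: [-3.086, 0.586, 0.003]
force: [-0.1, 0.0, -0.4]
opening: 0.0558
36.55 [ 0.52195843 -0.24425448  0.27920355] [-3.0856961   0.58576209  0.00344306] [-0.05998704  0.0430722  -0.41766089] 0.05576178171009897 [-5.26659096e-01  5.11627905e-02  1.46278508e+00  1.46045340e-05
  1.62997475e+00  1.41933656e+00]
36.6 [ 0.5218305  -0.24417893  0.27891743] [-3.08554496  0.58581809  0.0043456 ] [ 0.83712317  0.43550426 -0.10596058] 0.05583982496357628 [-5.26616650e-01  5.14089669e-02  1.46304618e+00 -4.73696649e-05
  1.63005513e+00  1.41942841e+00]
grey at r16 by angle: [(-180, 49), (-170, 38), (-160, 32), (-150, 58), (-140, 40), (-130, 33), (-120, 34), (-110, 33), (-100, 36), (-90, 37), (-80, 39), (-70, 38), (-60, 34), (-50, 35), (-40, 41), (-30, 137), (-20, 139), (-10, 38), (0, 34), (10, 35), (20, 38), (30, 35), (40, 58), (50, 65), (60, 64), (70, 63), (80, 48), (90, 35), (100, 33), (110, 30), (120, 33), (130, 34), (140, 37), (150, 35), (160, 34), (170, 32)]
r30: [(-180, 207), (-170, 99), (-160, 99), (-150, 101), (-140, 100), (-130, 101), (-120, 101), (-110, 102), (-100, 102), (-90, 102), (-80, 104), (-70, 86), (-60, 45), (-50, 31), (-40, 24), (-30, 86), (-20, 18), (-10, 33), (0, 32), (10, 33), (20, 50), (30, 84), (40, 102), (50, 101), (60, 101), (70, 101), (80, 100), (90, 100), (100, 107), (110, 201), (120, 175), (130, 121), (140, 28), (150, 31), (160, 35), (170, 205)]
[[333, 294], [389, 277], [355, 235], [303, 249]]
lid px 2943 changed 1451
```

Run:
```python
import cv2,numpy as np
a=cv2.imread('pics/side0.png',0);b=cv2.imread('pics/s7.png',0);o=cv2.imread('pics/s1.png',0)
# slot pattern: template from start picture (lid shut), found in the present one
for n,(x0,y0,x1,y1) in dict(slots=(326,240,378,282),handle=(310,238,342,286),edge=(325,275,395,300)).items():
    for k,im in (('now',b),('15deg open',o)):
        r=cv2.matchTemplate(im[y0-15:y1+15,x0-15:x1+15],a[y0:y1,x0:x1],cv2.TM_CCOEFF_NORMED);_,v,_,l=cv2.minMaxLoc(r);print(n,k,round(v,2),l[0]-15,l[1]-15)
```

```text
slots now 0.66 0 0
slots 15deg open 0.21 5 -4
handle now 0.83 0 0
handle 15deg open 0.36 4 14
edge now 0.6 0 0
edge 15deg open 0.47 1 10
```

The lid's slots, handle and edge sit at exactly their starting, shut positions (0 px shift). The selector is on three dots, and the arm is clear of everything.

```bash
python3 -c "
from plant import robot
print(robot.close_job())"
```

```text
the job is handed in; nothing more can be done
None
```

The job is done and handed in at about 37 s. I turned the selector from speed two to its off stop and swung the lid to its end stop. Then I lowered the left-most filter into the bay until it touched the floor at the expected height, and shut the lid. Last, I clicked the selector to speed three.

**Last checks**
- **Filter:** a picture after release shows it lying flat in the bay, with its handle below the top face.
- **Lid:** the top of the handle bar met the fingers at z = 0.164 m, its shut height, and stayed stiff under 16 N. In the side camera the slots, handle and edge show 0 px shift from the start. About half of the lid's pixels differed in brightness from the start; I took this to be arm and shadow and did not check further.
- **Selector:** the tool stopped at the speed-three angle (−30° from the extractor's x). The white nose line shows at −20° to −30° in 10° samples. I had no pictures left to view it, so this check is numeric only.
- **Bystanders:** I saw them undisturbed in the pictures during the work; I did not check them again at the end.

**What went wrong:** on the first lid grip the fingers were not fully closed before lifting. The bar was caught at the fingertips, and the wrist force reached about 50 N. I released and regripped, and the lid then opened and closed normally.

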